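# Set out two soles for heeling

### The job

Set out the two soles on the green mat ready for heeling: stand the brown heel on the heel seat of the tan sole and the black heel on the heel seat of the grey sole, each squarely over the pale patch with its flat face towards the toe. Lay the red top piece on the brown heel and the white top piece on the black heel, lined up with the heel's outline, and stand the nail tin upright on the mat midway between the middles of the two heels. Leave the glue pot standing where it is.

Things in the scene. Friction and masses are not known exactly. Their poses are not given: they have to be found in the camera images.
- mat: Dark green mat with grid lines, 310 x 300, 3 thick, fixed on the bench under both soles. Origin: at bench height, midway between the middles of the two heel seats (90 away, at +y and -y); +x along the soles to their toes; it reaches from x = -70 to 240. (mm)
- tan_sole: Tan shoe sole, 250 long, 6 thick, 56 wide at the heel, 84 at the toe, fixed on the mat, left or right. Origin: on its underside, on the centre line at the breast line; +x to the toe, z up. Heel seat: paler D-shaped patch, a heel's outline, x = 0 to -46. A seated heel's origin is 6 right above this one, x axes alike. (mm)
- grey_sole: Light grey shoe sole, 250 long, 6 thick, 56 wide at the heel, 84 at the toe, fixed on the mat, left or right. Origin: on its underside, on the centre line at the breast line; +x to the toe, z up. Heel seat: paler D-shaped patch, a heel's outline, x = 0 to -46. A seated heel's origin is 6 right above this one, x axes alike. (mm)
- brown_heel: Dark brown heel block, 28 high, 70 g, loose, upright. Outline from above: a D, 46 long: flat front face (breast) 48 wide, parallel flat sides 22 long, then a half circle of radius 24. Origin: middle of the breast's lower edge (not the centre); +x out of the breast, so it spans x = 0 to -46; z up. Breast starts facing away from the robot within 0.5 rad. (mm)
- black_heel: Black heel block, 28 high, 70 g, loose, upright. Outline from above: a D, 46 long: flat front face (breast) 48 wide, parallel flat sides 22 long, then a half circle of radius 24. Origin: middle of the breast's lower edge (not the centre); +x out of the breast, so it spans x = 0 to -46; z up. Breast starts facing away from the robot within 0.5 rad. (mm)
- red_top: Red top piece: flat plate, 8 thick, 30 g, loose. Outline from above: a D, 46 long: flat front face (breast) 48 wide, parallel flat sides 22 long, then a half circle of radius 24. Origin: middle of the breast's lower edge (not the centre); +x out of the breast, so it spans x = 0 to -46; z up. Breast starts facing away from the robot within 0.5 rad. (mm)
- white_top: White top piece: flat plate, 8 thick, 30 g, loose. Outline from above: a D, 46 long: flat front face (breast) 48 wide, parallel flat sides 22 long, then a half circle of radius 24. Origin: middle of the breast's lower edge (not the centre); +x out of the breast, so it spans x = 0 to -46; z up. Breast starts facing away from the robot within 0.5 rad. (mm)
- nail_tin: Closed round brass nail tin, 30 high, 42 in diameter (its lid, the top 8, is 44), 120 g, loose, upright. Origin: centre of its underside, z up. (mm)
- glue_pot: Glue pot with blue cap, 52 in diameter, 75 high, loose, upright among the things to be moved (centres 90 or more apart). Origin: centre of its underside, z up. (mm)
Things that resemble listed ones, but are neither listed nor needed, are in the scene too. Of the things that look like the red_top, take the one that is farthest from the robot's base at the start. What is meant by the brown_heel is not purple, and is the smaller of those in its own colour.

How it is judged:
By the outcome, as a careful person would: the job done as asked, in the order asked, and still so for the second after the job is handed in, with the robot touching nothing.
It also fails if it takes over 115 s, if anything falls off the work surface, if the arm or the gripper's body presses on something with over 40 N, if the wrist force passes 120 N, or if a joint passes its speed limit or range.

### The arm

A 7-joint arm with a two-finger parallel gripper is mounted at the origin on the work surface. World frame = base frame: x ahead of the robot, y to its left, z up, the work surface at z = 0. Lengths are in m, angles in rad, forces in N, time in s.
With the tool pointing down it reaches from about 0.425 to 0.875 m from the base axis. Payload 4.7 kg.
Tool frame: the origin (TCP) lies at the very end of the fingers, on their centre line; the grasp point (between the pads) lies 19 mm behind it (manip.grip_depth is the distance from the TCP to the grasp point, in m); z points along the fingers, y is the line along which they close (so a half turn about z gives the same grasp; the last joint's range is limited). The gripper opens to 85 mm and grips with 20 to 120 N. Pads are 22 mm wide; open, the fingers measure 114 mm over their backs; the gripper's body (76 mm by 85 mm) begins 54 mm behind the grasp point. The pads swing forward as they close: fully open they stand 13 mm farther back than shut.
Start: joints at [-1.258, 0.321, -0.07, 1.45, 0.023, 1.371, -0.057], TCP at [0.191, 0.621, 0.231] pointing down, gripper open.
Joint ranges: [-2.86, 2.86], [-0.3, 2.09], [-1.38, 1.24], [0.06, 2.45], [-1.56, 4.7], [0.09, 2.05], [-2.69, 2.69]. Speed limits (rad/s): [2.57, 2.57, 3.14, 3.14, 3.14, 3.14, 3.14].

### API

Orientations are given as a unit quaternion [x, y, z, w].
In Python, from plant import manip, grab_frame gives the robot as it stands.
- The arm moves only by the tool servo_tool, never from a script. Its argument "moves" is text: rows parted by semicolons, each of 7 numbers parted by spaces: the shift along the tool's x, y, z in shares of 75 cm (1.0 is 75 cm), then the turn, a rotation vector about the tool's x, y, z in normalised numbers (1 is 60 degrees), then the opening, from 0 (shut) to 1 (fully open). In form: x y z rx ry rz hand; .... A call has exactly 8 rows; each row is the pose to reach, as a shift and turn from the pose commanded when the call began, along the tool's axes at that moment; what a row does not reach only later rows make up. A row lasts 1/8 s, in which the tool goes at most 62.5 mm and 10.7 degrees, less where a joint would pass 70% of its speed; a pose out of reach is approached as far as the arm can. No shift or turn number may pass 1 either way. A call with a gripper value outside its range is refused whole. The fingers move at their own pace and stop on an object; "force" is the grip in N (left out, the last holds). Time passes only in rows, so rows that repeat a pose let the fingers close, or fill a call up. It gives the time, the measured TCP pose, the force, the opening and the grip force at its end, in the units of the state.
- manip.get_obs(): the state, without advancing time (a new reading comes with each control period).
- grab_frame(name): name is "side" or "top"; returns a dict with "pixels" (400x640x3 uint8, red, green, blue), "mtx" (3x3 intrinsics, pixels), "dist" ([k1, k2, p1, p2, k3] as OpenCV has them; the pictures are not rectified), "extrinsics" (4x4, takes a point from camera to world coordinates). Camera axes: x right, y down, z forward; pixel columns grow to the right and rows downward; lengths in m; the calibration is good to about 2 mm. A picture is of the moment at which its call begins. There is no depth.
- manip.hand_in(): hands the job in; it is judged then, once.
The state is a dict: "time": time; "joints": joint angles; "qvel": joint speeds; "joint_efforts": joint torques, N m; "position": TCP position; "tcp_rot": TCP orientation; "force": force on the tool from outside, world axes, zero at the start; "ft_torque": the same for the moment, N m; "opening": finger opening in m; "gripper_force": force on a finger pad.
Only numpy, scipy, OpenCV 4.12 (cv2) and the standard library are available. Lean on these libraries where they do the work, as an engineer would, in place of code of your own. Each camera call takes 0.05 s, during which the arm holds its last target. There are 200 camera calls.

## Working session

There is one attempt and no reset: what is moved stays moved. The work goes in short steps, Python scripts to look and compute and a tool call to move; the robot and the scene stay as the last step left them, time stands still between calls to the robot, and variables do not carry over. Pictures are saved under pics/ and viewed, at most 14 in all, crops included, and the job is handed in when it is done.

Besides the shell and the picture viewer there is one more tool, called after "Emit:" as name(argument=value, ...) on one line, values as JSON. servo_tool: Moves the arm, as the interface text tells. Its arguments: {"type":"object","properties":{"moves":{"type":"string"},"force":{"type":"number"}},"required":["moves"]}

```bash
ls; mkdir -p pics
python3 - <<'E'
from plant import manip, grab_frame
import cv2,numpy as np
for n in("top","side"):
    f=grab_frame(n); cv2.imwrite(f"pics/{n}0.png",f["pixels"][:,:,::-1]); np.savez(f"{n}0.npz",**f)
    print(n,f["mtx"].round(1).tolist(),np.round(f["dist"],3),f["extrinsics"].round(3).tolist())
o=manip.get_obs(); print(o, manip.grip_depth)
E
```

```text
pics
top [[385.3, 0.0, 320.5], [0.0, 385.3, 202.2], [0.0, 0.0, 1.0]] [-0.005  0.     0.     0.     0.   ] [[0.009, -0.986, 0.167, 0.33], [-1.0, -0.011, -0.008, -0.076], [0.01, -0.167, -0.986, 0.983], [0.0, 0.0, 0.0, 1.0]]
side [[470.6, 0.0, 323.6], [0.0, 470.6, 199.7], [0.0, 0.0, 1.0]] [-0.123  0.     0.     0.     0.   ] [[0.991, -0.081, 0.111, 0.354], [-0.136, -0.676, 0.725, -0.864], [0.016, -0.733, -0.68, 0.81], [0.0, 0.0, 0.0, 1.0]]
{'time': 0.1, 'joints': array([-1.25792164,  0.32176625, -0.07007477,  1.45157107,  0.02262341,
        1.37080402, -0.05693248]), 'qvel': array([ 0.0005857 , -0.0015384 ,  0.00028953, -0.00387431,  0.00235555,
        0.00039362,  0.00024118]), 'joint_efforts': array([-9.97111351e-05, -4.94878221e+01, -3.83816510e-01, -3.15210164e+01,
        1.31270042e-02,  7.54285633e-03, -8.20480494e-06]), 'position': array([0.19124239, 0.62071613, 0.23031245]), 'tcp_rot': array([ 1.48836720e-01,  9.88861393e-01, -8.78190555e-04, -7.13147534e-05]), 'force': array([-0.43108453, -0.62740188, -0.26204283]), 'ft_torque': array([ 0.05043118,  0.03634344, -0.0192154 ]), 'gripper_force': 0.0, 'opening': 0.08518183015503068} 0.0187
```

View pics/top0.png

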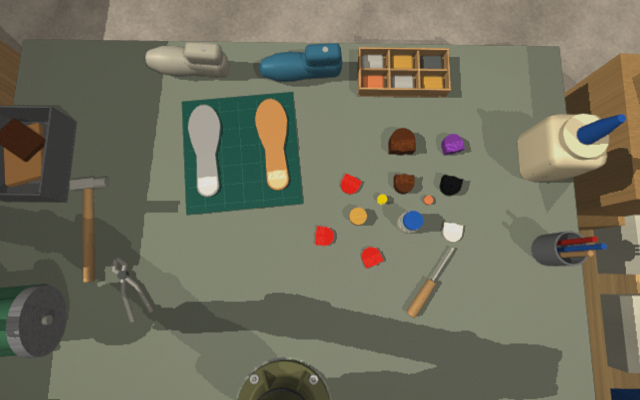

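View pics/side0.png

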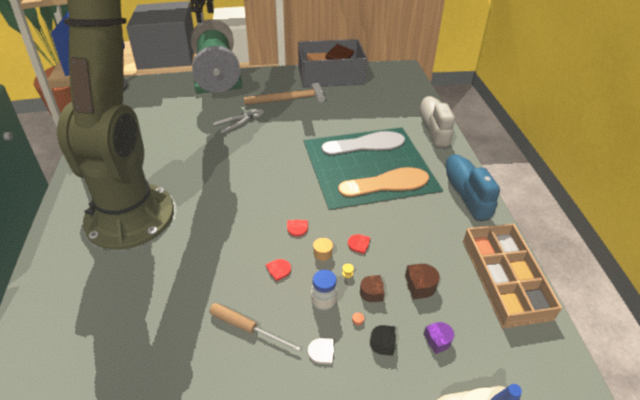

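Run:
```python
import cv2,numpy as np
t=np.load("top0.npz")["pixels"][:,:,::-1]; s=np.load("side0.npz")["pixels"][:,:,::-1]
a=cv2.resize(t[125:275,305:475],None,fx=4,fy=4,interpolation=cv2.INTER_CUBIC)
b=cv2.resize(s[210:360,262:462],None,fx=4,fy=4,interpolation=cv2.INTER_CUBIC)
cv2.imwrite("pics/crop_t.png",a);cv2.imwrite("pics/crop_s.png",b)
```

```text
(no output)
```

View pics/crop_t.png

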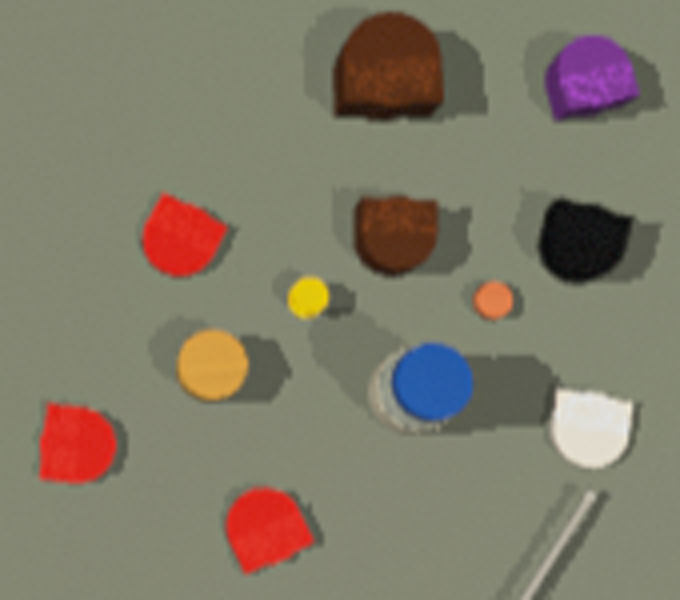

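View pics/crop_s.png

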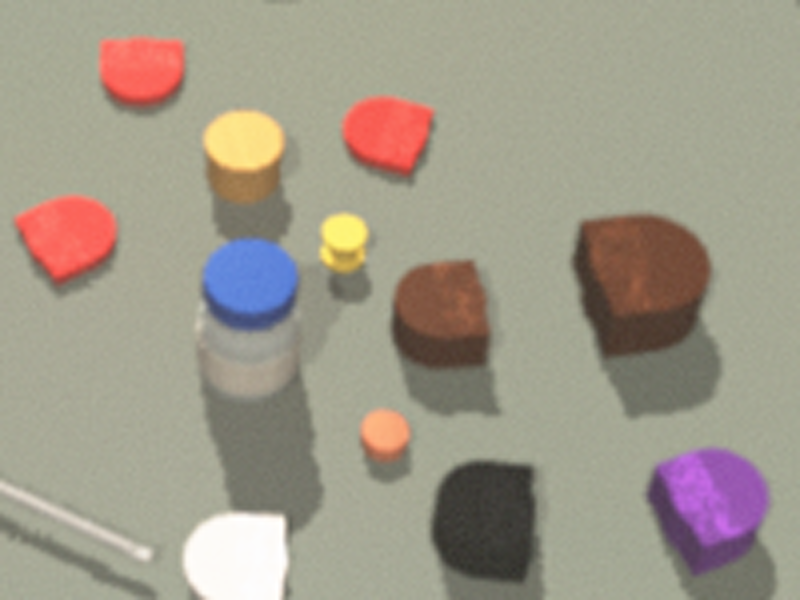

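```bash
cat > h.py <<'E'
import cv2,numpy as np
from plant import manip,grab_frame
K=8
def world(f,px,z):
    "pixels Nx2 -> world points on plane(s) z"
    n=cv2.undistortPoints(np.float64(px).reshape(-1,1,2),f["mtx"],f["dist"])[:,0]
    E=f["extrinsics"]; d=np.c_[n,np.ones(len(n))]@E[:3,:3].T
    return (E[:3,3]+d*((z-E[2,3])/d[:,2])[:,None])[:,:2]
def pix(f,p):
    E=np.linalg.inv(f["extrinsics"])
    return cv2.projectPoints(np.float64(p).reshape(-1,1,3),cv2.Rodrigues(E[:3,:3])[0],E[:3,3],f["mtx"],f["dist"])[0][:,0]
def contour(f,seed,fn,r=24):
    "subpixel contour of blob nearest the seed; fn(float BGR, hsv)->bool mask"
    u,v=map(int,np.round(seed)); u0,v0=max(u-r,0),max(v-r,0)
    im=np.ascontiguousarray(f["pixels"][v0:v+r,u0:u+r,::-1])
    im=cv2.resize(cv2.GaussianBlur(im,(3,3),.5),None,fx=K,fy=K,interpolation=cv2.INTER_LINEAR)
    m=fn(im.astype(float),cv2.cvtColor(im,cv2.COLOR_BGR2HSV)).astype(np.uint8)
    m=cv2.morphologyEx(m,cv2.MORPH_OPEN,np.ones((9,9)))
    cs=[c for c in cv2.findContours(m,cv2.RETR_EXTERNAL,cv2.CHAIN_APPROX_NONE)[0] if cv2.contourArea(c)>900]
    c=max(cs,key=lambda c:cv2.pointPolygonTest(c,((seed[0]-u0)*K,(seed[1]-v0)*K),True))
    c=cv2.convexHull(c)[:,0].astype(float)
    d=np.r_[c,c[:1]]; L=np.r_[0,np.cumsum(np.hypot(*np.diff(d,axis=0).T))]
    s=np.linspace(0,L[-1],400,endpoint=False)
    c=np.c_[np.interp(s,L,d[:,0]),np.interp(s,L,d[:,1])]
    return (c+.5)/K-.5+[u0,v0]
def outline(f,c,zb,zt):
    "world outline: edges facing away from camera lie on top, others on the bottom"
    p=world(f,c,zt); t=np.roll(p,-4,0)-np.roll(p,4,0)
    n=np.c_[t[:,1],-t[:,0]]; n*=np.sign(np.sum(n*(p-p.mean(0))))
    far=np.sum(n*(p-f["extrinsics"][:2,3]),1)>0
    return np.where(far[:,None],p,world(f,c,zb))
def fitcirc(p):
    A=np.c_[2*p,np.ones(len(p))]; s=np.linalg.lstsq(A,(p**2).sum(1),rcond=None)[0]
    return s[:2],np.sqrt(s[2]+s[:2]@s[:2])
def dpose(p,yaw=0.):
    "D outline -> origin (breast middle), yaw, measured len,width"
    for _ in range(8):
        R=np.array([[np.cos(yaw),-np.sin(yaw)],[np.sin(yaw),np.cos(yaw)]])
        q=p@R; x1=np.percentile(q[:,0],97); y0,y1=np.percentile(q[:,1],[3,97]); w=y1-y0
        def line(m):
            v=cv2.fitLine(np.float32(q[m]),cv2.DIST_HUBER,0,1e-4,1e-4).ravel(); return v
        b=line((q[:,0]>x1-.006)&(abs(q[:,1]-(y0+y1)/2)<.3*w))
        side=(q[:,0]<x1-.004)&(q[:,0]>x1-.019)
        l=line(side&(q[:,1]>(y0+y1)/2)); r=line(side&(q[:,1]<(y0+y1)/2))
        ab=np.arctan(-b[0]/b[1]); al,ar=np.arctan(l[1]/l[0]),np.arctan(r[1]/r[0])
        d=np.average([ab,al,ar],weights=[3,1,1]); yaw+=.6*d
    x=b[2]; yl=l[3]+(x-.011-l[2])*np.tan(al); yr=r[3]+(x-.011-r[2])*np.tan(ar)
    arc=q[q[:,0]<x-.024]; c,rad=fitcirc(arc)
    o=np.array([(x+ (c[0]+.022))/2,(yl+yr)/2])
    return R@o,yaw,dict(x=[round(1e3*(t-o[0]),1) for t in (x,c[0]+.022,q[:,0].min()+.046)],cy=round(1e3*(c[1]-o[1]),1),w=round(1e3*(yl-yr),1),r=round(1e3*rad,1),ang=np.degrees([ab,al,ar]).round(1).tolist())
S=lambda th:(lambda b,h:h[...,1]>th)
V=lambda lo,hi:(lambda b,h:(b.max(2)>lo)&(b.max(2)<hi))
B=lambda th:(lambda b,h:b[...,0]>th)
red=lambda b,h:b[...,2]-b[...,1]>70
OBJ=dict(brown=((404,183),(372,289),S(130),0,.028,-.1),black=((451,185),(383,340),V(-1,55),0,.028,-.2),
 redt=((351,184),(359,243),red,0,.008,-.4),white=((453,232),(321,351),V(185,300),0,.008,0),
 tanseat=((277,181),(351,187),B(105),.009,.009,.05),greyseat=((207,186),(332,147),V(195,300),.009,.009,.05))
E
cat > m.py <<'E'
from h import *
F={n:dict(np.load(n+"0.npz")) for n in("top","side")}
for k,(t,s,fn,zb,zt,y) in OBJ.items():
    for n,sd in(("top",t),("side",s)):
        try:
            o,yaw,i=dpose(outline(F[n],contour(F[n],sd,fn),zb,zt),y); print(k,n,(o*1e3).round(1),round(np.degrees(yaw),1),i)
        except Exception as e: print(k,n,repr(e)[:80])
for n,sd in(("top",(358,216)),("side",(323,249))):
    print("tin",n,[np.round(1e3*a,1) for a in fitcirc(outline(F[n],contour(F[n],sd,S(110)),0,.03))])
for n,sd in(("top",(412,221)),): print("cap",n,[np.round(1e3*a,1) for a in fitcirc(world(F[n],contour(F[n],sd,S(150)),.075))])
# mat
for n,sd in(("top",(240,150)),("side",(370,165))):
    f=F[n]; h=cv2.cvtColor(np.ascontiguousarray(f["pixels"][:,:,::-1]),cv2.COLOR_BGR2HSV)
    m=((h[...,0]>70)&(h[...,0]<100)&(h[...,1]>120)).astype(np.uint8)
    m=cv2.morphologyEx(m,cv2.MORPH_CLOSE,np.ones((5,5)))
    cs=cv2.findContours(m,0,1)[0]; c=max((c for c in cs if abs(cv2.boundingRect(c)[0]+cv2.boundingRect(c)[2]/2-sd[0])<60),key=cv2.contourArea)
    p=world(f,cv2.convexHull(c)[:,0],.003); r=cv2.minAreaRect(np.float32(p*1e3)); print("mat",n,r)
E
python3 m.py
```

```text
brown top [ 567.5 -298.8] -2.6 {'x': [np.float64(-1.6), np.float64(1.6), np.float64(2.6)], 'cy': np.float64(-0.6), 'w': np.float32(44.8), 'r': np.float64(23.4), 'ang': [-0.20000000298023224, -0.10000000149011612, 0.800000011920929]}
brown side [ 298.7 -140.8] -41.0 {'x': [np.float64(307.3), np.float64(-307.3), np.float64(339.4)], 'cy': np.float64(-24.9), 'w': np.float32(9.4), 'r': np.float64(0.0), 'ang': [-7.900000095367432, -53.20000076293945, -18.799999237060547]}
black top [ 562.6 -424. ] -15.2 {'x': [np.float64(-1.0), np.float64(1.0), np.float64(1.3)], 'cy': np.float64(-0.4), 'w': np.float32(46.7), 'r': np.float64(23.7), 'ang': [0.10000000149011612, 0.30000001192092896, -0.699999988079071]}
black side ValueError('max() iterable argument is empty')
redt top [ 563.6 -169.9] -26.9 {'x': [np.float64(0.3), np.float64(-0.3), np.float64(-0.9)], 'cy': np.float64(0.3), 'w': np.float32(49.0), 'r': np.float64(24.5), 'ang': [0.10000000149011612, -2.9000000953674316, 1.899999976158142]}
redt side [ 562.7 -168.5] -29.4 {'x': [np.float64(1.0), np.float64(-1.0), np.float64(-1.5)], 'cy': np.float
[... 1439 characters left out ...]
939453, -8.100000381469727, 67.0]}
tin top [array([ 459.2, -178.4]), np.float64(21.5)]
tin side [array([ 459.1, -175.5]), np.float64(19.9)]
cap top [array([ 442.7, -303.7]), np.float64(22.3)]
mat top ((629.3687744140625, 126.85175323486328), (305.6355285644531, 296.904052734375), 6.140281677246094)Traceback (most recent call last):
  File "m.py", line 16, in <module>
    cs=cv2.findContours(m,0,1)[0]; c=max((c for c in cs if abs(cv2.boundingRect(c)[0]+cv2.boundingRect(c)[2]/2-sd[0])<60),key=cv2.contourArea)
                                     ~~~^^^^^^^^^^^^^^^^^^^^^^^^^^^^^^^^^^^^^^^^^^^^^^^^^^^^^^^^^^^^^^^^^^^^^^^^^^^^^^^^^^^^^^^^^^^^^^^^^^^^^^
ValueError: max() iterable argument is empty
```

```bash
sed -i 's/S(130),0/S(105),0/; s/V(-1,55)/V(-1,68)/; s/V(185,300),0,.008/V(170,300),0,.008/' h.py
python3 m.py 2>/dev/null| grep -v seat
python3 - <<'E'
from h import *
f=dict(np.load("top0.npz")); 
im=f["pixels"]; print(im[232,432:470].max(1)); print(im[215:252,453].max(1)); print(im[225,432:470].max(1))
g=dict(np.load("side0.npz"))["pixels"]; print(g[289,350:395].tolist()[::4]); print(g[340,362:402].max(1))
h=cv2.cvtColor(im[150:230,390:420],cv2.COLOR_RGB2HSV); print(h[33,:,1], h[15:50,14,1])
p=outline(f,contour(f,(453,232),V(170,300)),0,.008)*1e3; print(p[::20].round(0).tolist())
E
```

```text
brown top [ 567.7 -298.8] -2.2 {'x': [np.float64(-0.9), np.float64(0.9), np.float64(1.3)], 'cy': np.float64(-0.4), 'w': np.float32(46.4), 'r': np.float64(23.9), 'ang': [-0.8999999761581421, 0.8999999761581421, 1.7999999523162842]}
brown side [ 562.2 -290.2] -2.6 {'x': [np.float64(3.7), np.float64(-3.7), np.float64(6.0)], 'cy': np.float64(1.3), 'w': np.float32(28.4), 'r': np.float64(11.4), 'ang': [3.299999952316284, -4.800000190734863, -5.0]}
black top [ 563.  -424.2] -14.7 {'x': [np.float64(-0.7), np.float64(0.7), np.float64(0.2)], 'cy': np.float64(-0.4), 'w': np.float32(48.2), 'r': np.float64(24.5), 'ang': [-0.10000000149011612, -0.5, 0.6000000238418579]}
black side [ 561.2 -423.2] -14.0 {'x': [np.float64(-0.4), np.float64(0.4), np.float64(2.5)], 'cy': np.float64(0.0), 'w': np.float32(43.2), 'r': np.float64(20.9), 'ang': [0.4000000059604645, -0.6000000238418579, -0.6000000238418579]}
redt top [ 563.6 -169.9] -26.9 {'x': [np.float64(0.3), np.float64(-0.3), np.float64(-0.9)], 'cy': np.float64(0.3), 'w': np.float32(49.0), 'r': np.float64(24.5), 'ang': [0.10000000149011612, -2.900000095
[... 1691 characters left out ...]
64
  62  61  59  63  62  63  65  61  59  58  63  64  62  61  64  95 133 152
 158 165 169 167]
[ 39  38  39  73 150 176 201 179 184 178 186 183 188 182 192 198 189 191
 183 183 195 183 194 177  89  42  38  39  41  36] [ 41  42  41  40  39  39  38  41  49 141 188 194 182 185 191 179 184 193
 192 185 181 185 178 188 195 181 197 175  73  41  39  39  39  38  38]
[[447.0, -408.0], [446.0, -417.0], [446.0, -425.0], [444.0, -433.0], [442.0, -441.0], [437.0, -447.0], [429.0, -446.0], [421.0, -444.0], [413.0, -442.0], [406.0, -438.0], [400.0, -431.0], [398.0, -426.0], [398.0, -418.0], [401.0, -410.0], [406.0, -404.0], [414.0, -400.0], [422.0, -398.0], [430.0, -399.0], [438.0, -401.0], [447.0, -403.0]]
```

```bash
cat > plan.py <<'E'
import sys,numpy as np
from scipy.spatial.transform import Rotation as Ro
from plant import manip
o=manip.get_obs(); R=Ro.from_quat(o["tcp_rot"])
def plan(x,y,z,c):
    "world mm, closing angle deg -> move in tool axes"
    y0=R.as_matrix()[:2,1]; now=np.degrees(np.arctan2(y0[1],y0[0]))
    d=(c-now+90)%180-90
    k=np.radians(now+d); ty=np.array([np.cos(k),np.sin(k),0]); tz=np.array([0,0,-1.]); T=np.c_[np.cross(ty,tz),ty,tz]
    rv=np.degrees((R.inv()*Ro.from_matrix(T)).as_rotvec())
    s=R.inv().apply(np.array([x,y,z])/1e3-o["position"])*100
    print((x,y,z,c),"->",s.round(2),rv.round(1))
a=list(map(float,sys.argv[1:]))
print("at",(o["position"]*1e3).round(1),"t",o["time"],"F",o["force"].round(1),"open",round(o["opening"]*1e3,1))
for i in range(0,len(a),4): plan(*a[i:i+4])
E
python3 plan.py 480 200 200 88  556 -299 120 88
```

```text
at [191.2 620.7 230.3] t 0.1 F [-0.4 -0.6 -0.3] open 85.2
(480.0, 200.0, 200.0, 88.0) -> [-39.98 -31.7    3.09] [ -0.1  -0.  -15.1]
(556.0, -299.0, 120.0, 88.0) -> [-61.93 -77.14  11.17] [ -0.1  -0.  -15.1]
```

Things that could be mistaken:
- **Brown heel:** brown at (402,142) is larger, brown at (404,183) is smaller, and (453,144) is purple. I take (404,183).
- **Red top:** the candidates are (351,184), (324,236) and (372,257). I take the farthest, (351,184), whose breast faces away.
- **Tin:** brass at (358,216). The yellow item at (382,199) and the salmon one at (428,200) are too small.
- **Black heel:** (451,185). **White top:** (453,232).

The crop confirms these choices.

The rows are not in the units I measure in: shifts go in shares of 75 cm and turns go in shares of 60 degrees. I convert before sending: -40 cm is -0.5333, -31.7 cm is -0.4227, -15.1 degrees is -0.2517.

Emit:
servo_tool(moves="-0.2667 -0.1333 0.02 0 0 -0.1333 0.8; -0.5333 -0.4227 0.04 0 0 -0.2517 0.8; -0.5333 -0.4227 0.04 0 0 -0.2517 0.8; -0.5333 -0.4227 0.04 0 0 -0.2517 0.8; -0.5333 -0.4227 0.04 0 0 -0.2517 0.8; -0.5333 -0.4227 0.04 0 0 -0.2517 0.8; -0.5333 -0.4227 0.04 0 0 -0.2517 0.8; -0.5333 -0.4227 0.04 0 0 -0.2517 0.8", force=40)

```text
time: 1.1
position: [0.474, 0.2093, 0.2018]
tcp_rot: [0.018, 1.0, 0.0, 0.0]
force: [0.1, 1.0, 0.0]
opening: 0.0686
gripper_force: 0.0
```

```bash
python3 plan.py 556 -299 120 88
```

```text
at [474.  209.3 201.8] t 1.1 F [0.1 1.  0. ] open 68.6
(556.0, -299.0, 120.0, 88.0) -> [ -9.98 -50.51   8.17] [ 0.  0. -0.]
```

Scaled: -50.5 cm is -0.6733, -10 cm is -0.1333.

Emit:
servo_tool(moves="-0.1333 -0.6733 0.1093 0 0 0 0.75; -0.1333 -0.6733 0.1093 0 0 0 0.75; -0.1333 -0.6733 0.1093 0 0 0 0.75; -0.1333 -0.6733 0.1093 0 0 0 0.75; -0.1333 -0.6733 0.1093 0 0 0 0.75; -0.1333 -0.6733 0.1093 0 0 0 0.75; -0.1333 -0.6733 0.1093 0 0 0 0.75; -0.1333 -0.6733 0.1093 0 0 0 0.75")

```text
time: 2.1
position: [0.5524, -0.2777, 0.1228]
tcp_rot: [0.017, 1.0, 0.0, 0.0]
force: [0.6, -0.0, 0.9]
opening: 0.0641
gripper_force: 0.0
```

Emit:
servo_tool(moves="0 0 0 0 0 0 0.75; 0 0 0 0 0 0 0.75; 0 0 0 0 0 0 0.75; 0 0 0 0 0 0 0.75; 0 0 0 0 0 0 0.75; 0 0 0 0 0 0 0.75; 0 0 0 0 0 0 0.75; 0 0 0 0 0 0 0.75")

```text
time: 3.1
position: [0.5522, -0.2762, 0.1234]
tcp_rot: [0.018, 1.0, 0.0, 0.0]
force: [0.1, -0.8, 0.1]
opening: 0.0639
gripper_force: 0.0
```

```bash
python3 plan.py 556 -299 50 88 556 -299 4 88
```

```text
at [ 552.2 -276.2  123.4] t 3.1 F [ 0.1 -0.8  0.1] open 63.9
(556.0, -299.0, 50.0, 88.0) -> [-0.46 -2.26  7.34] [ 0.  0. -0.]
(556.0, -299.0, 4.0, 88.0) -> [-0.46 -2.26 11.94] [ 0.  0. -0.]
```

Scaled: 11.9 cm is 0.1587, -2.26 cm is -0.0301.

Emit:
servo_tool(moves="-0.0061 -0.0301 0.0533 0 0 0 0.75; -0.0061 -0.0301 0.0973 0 0 0 0.75; -0.0061 -0.0301 0.1267 0 0 0 0.75; -0.0061 -0.0301 0.1493 0 0 0 0.75; -0.0061 -0.0301 0.1587 0 0 0 0.75; -0.0061 -0.0301 0.1587 0 0 0 0.75; -0.0061 -0.0301 0.1587 0 0 0 0.3; -0.0061 -0.0301 0.1587 0 0 0 0.3")

```text
time: 4.1
position: [0.557, -0.2994, 0.0057]
tcp_rot: [0.018, 1.0, -0.0, 0.001]
force: [0.3, 0.1, 2.7]
opening: 0.0469
gripper_force: 43.0
```

Emit:
servo_tool(moves="0 0 0 0 0 0 0.3; 0 0 0 0 0 0 0.3; 0 0 0 0 0 0 0.3; 0 0 0 0 0 0 0.3; 0 0 0 0 0 0 0.3; 0 0 0 0 0 0 0.3; 0 0 0 0 0 0 0.3; 0 0 0 0 0 0 0.3")

```text
time: 5.1
position: [0.557, -0.2994, 0.0057]
tcp_rot: [0.018, 1.0, -0.0, 0.001]
force: [1.1, 0.9, 5.7]
opening: 0.0469
gripper_force: 43.3
```

```bash
python3 plan.py 556 -299 4 88
python3 - <<'E'
from h import *
f=grab_frame("side"); cv2.imwrite("pics/g1.png",cv2.resize(f["pixels"][200:350,280:480,::-1],None,fx=4,fy=4))
E
```

```text
at [ 557.  -299.4    5.7] t 5.1 F [1.1 0.9 5.7] open 46.9
(556.0, -299.0, 4.0, 88.0) -> [0.1  0.04 0.17] [-0.   0.1 -0. ]
```

View pics/g1.png

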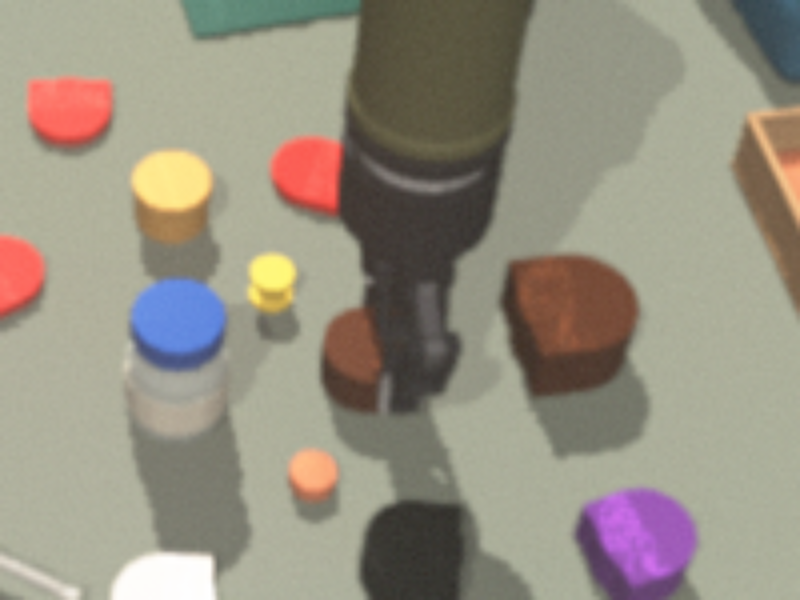

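Scaled: 24 cm is 0.32, 18 cm is 0.24, -8 degrees is -0.1333.

Emit:
servo_tool(moves="0 0 -0.04 0 0 0 0.3; 0 0 -0.0933 0 0 0 0.3; 0 0 -0.1333 0 0 0 0.3; 0 0 -0.1333 0 0 0 0.3; 0 0.08 -0.1333 0 0 -0.0333 0.3; 0 0.16 -0.1333 0 0 -0.0667 0.3; 0 0.24 -0.1333 0 0 -0.1 0.3; 0 0.32 -0.1333 0 0 -0.1333 0.3")

```text
time: 6.15
position: [0.5632, -0.0569, 0.1027]
tcp_rot: [-0.053, 0.999, 0.0, -0.001]
force: [1.0, 0.2, -0.8]
opening: 0.0472
gripper_force: 42.6
```

```bash
python3 plan.py 567.3 29.5 60 96.2
```

```text
at [563.2 -56.9 102.7] t 6.15 F [ 1.   0.2 -0.8] open 47.2
(567.3, 29.5, 60.0, 96.2) -> [-1.33  8.55  4.27] [ 0.  -0.1 -0.1]
```

Scaled: 8.55 cm is 0.114, -1.33 cm is -0.0177.

Emit:
servo_tool(moves="-0.008 0.0533 0 0 0 0 0.3; -0.0177 0.114 0.0133 0 0 0 0.3; -0.0177 0.114 0.0267 0 0 0 0.3; -0.0177 0.114 0.0533 0 0 0 0.3; -0.0177 0.114 0.08 0 0 0 0.3; -0.0177 0.114 0.08 0 0 0 0.3; -0.0177 0.114 0.08 0 0 0 0.3; -0.0177 0.114 0.08 0 0 0 0.3")

```text
time: 7.15
position: [0.5694, 0.0271, 0.0452]
tcp_rot: [-0.052, 0.999, 0.0, 0.001]
force: [-0.1, 0.7, -1.2]
opening: 0.0474
gripper_force: 42.5
```

```bash
python3 plan.py 567.3 29.5 15 96.2
```

```text
at [569.4  27.1  45.2] t 7.15 F [-0.1  0.7 -1.2] open 47.4
(567.3, 29.5, 15.0, 96.2) -> [0.19 0.26 3.02] [ 0.   0.1 -0.2]
```

Scaled: 3.02 cm is 0.0403, 0.26 cm is 0.0035, -0.2 degrees is -0.0033.

Emit:
servo_tool(moves="0.0025 0.0035 0.0067 0 0 -0.0033 0.3; 0.0025 0.0035 0.02 0 0 -0.0033 0.3; 0.0025 0.0035 0.0293 0 0 -0.0033 0.3; 0.0025 0.0035 0.036 0 0 -0.0033 0.3; 0.0025 0.0035 0.0387 0 0 -0.0033 0.3; 0.0025 0.0035 0.0403 0 0 -0.0033 0.3; 0.0025 0.0035 0.0403 0 0 -0.0033 0.3; 0.0025 0.0035 0.0403 0 0 -0.0033 0.3")

```text
time: 8.15
position: [0.5667, 0.0296, 0.0146]
tcp_rot: [-0.054, 0.999, 0.0, 0.0]
force: [-2.6, -0.4, 4.5]
opening: 0.0469
gripper_force: 43.1
```

```bash
python3 plan.py 567.3 29.5 14.5 96.2
```

```text
at [566.7  29.6  14.6] t 8.15 F [-2.6 -0.4  4.5] open 46.9
(567.3, 29.5, 14.5, 96.2) -> [-0.06 -0.02  0.01] [ 0.  0. -0.]
```

Scaled: -11 cm is -0.1467, -8 cm is -0.1067.

Emit:
servo_tool(moves="0 0 0 0 0 0 0.72; 0 0 0 0 0 0 0.72; 0 0 0 0 0 0 0.72; 0 0 -0.04 0 0 0 0.72; 0 0 -0.1067 0 0 0 0.72; 0 0 -0.1467 0 0 0 0.72; 0 -0.0667 -0.1467 0 0 0 0.72; 0 -0.1467 -0.1467 0 0 0 0.72")

```text
time: 9.15
position: [0.5794, -0.079, 0.1249]
tcp_rot: [-0.056, 0.998, 0.0, 0.001]
force: [0.1, -0.2, 0.5]
opening: 0.0611
gripper_force: 0.0
```

```bash
python3 plan.py 553 -422.5 100 75.3
```

```text
at [579.4 -79.  124.9] t 9.15 F [ 0.1 -0.2  0.5] open 61.1
(553.0, -422.5, 100.0, 75.3) -> [  6.47 -33.84   2.45] [ 0.1  0.1 21.1]
```

Scaled: -33.8 cm is -0.4507, 6.5 cm is 0.0867, 21 degrees is 0.35.

Emit:
servo_tool(moves="0.0867 -0.4507 0 0 0 0.35 0.75; 0.0867 -0.4507 0 0 0 0.35 0.75; 0.0867 -0.4507 0 0 0 0.35 0.75; 0.0867 -0.4507 0.0267 0 0 0.35 0.75; 0.0867 -0.4507 0.0267 0 0 0.35 0.75; 0.0867 -0.4507 0.0267 0 0 0.35 0.75; 0.0867 -0.4507 0.0267 0 0 0.35 0.75; 0.0867 -0.4507 0.0267 0 0 0.35 0.75")

```text
time: 10.15
position: [0.5508, -0.4215, 0.1038]
tcp_rot: [0.129, 0.992, 0.001, 0.0]
force: [0.5, 1.2, -0.2]
opening: 0.0638
gripper_force: 0.0
```

```bash
python3 plan.py 553 -422.5 5 75.3
python3 - <<'E'
from h import *
f=grab_frame("top"); np.savez("t1.npz",**f)
t=cv2.resize(f["pixels"][140:220,180:310,::-1],None,fx=6,fy=6); cv2.imwrite("pics/p1.png",t)
print(f["pixels"][165:200,277].tolist())
E
```

```text
at [ 550.8 -421.5  103.8] t 10.15 F [ 0.5  1.2 -0.2] open 63.8
(553.0, -422.5, 5.0, 75.3) -> [-0.24 -0.06  9.88] [ 0.1 -0.  -0.1]
[[219, 154, 87], [202, 142, 80], [181, 123, 68], [129, 78, 42], [103, 56, 27], [109, 60, 32], [118, 62, 30], [121, 64, 29], [120, 66, 31], [126, 66, 32], [118, 63, 29], [111, 58, 29], [100, 54, 27], [97, 53, 25], [98, 54, 27], [101, 56, 32], [99, 54, 25], [99, 53, 26], [102, 56, 31], [101, 55, 30], [97, 51, 31], [72, 38, 21], [64, 42, 25], [153, 106, 58], [196, 140, 82], [88, 96, 73], [37, 92, 79], [42, 97, 83], [37, 96, 80], [41, 97, 82], [41, 95, 80], [39, 94, 80], [40, 97, 83], [49, 103, 88], [43, 99, 85]]
```

View pics/p1.png

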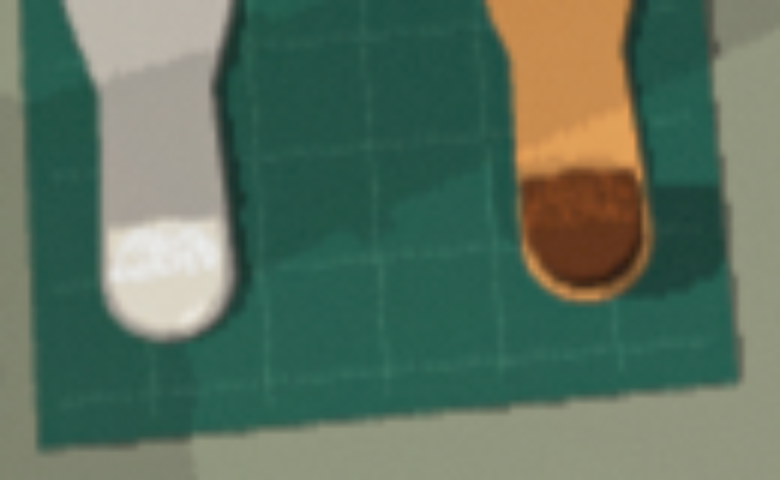

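```bash
cat > chk.py <<'E'
from h import *
import sys
def chk(f,seed,fn,zb,zt,name,ref):
    o,yaw,i=dpose(outline(f,contour(f,seed,fn),zb,zt),.1)
    c,s=np.cos(.108),np.sin(.108); d=o*1e3-ref
    print(name,(o*1e3).round(1),round(np.degrees(yaw),1),"err x,y mm",round(d[0]*c+d[1]*s,1),round(-d[0]*s+d[1]*c,1),i)
TAN,GREY=(577.8,31.2),(558.4,210.0)
brownm=lambda b,h:(b[...,2]>b[...,1]+8)&(b[...,1]<98)
if __name__=="__main__":
    f=dict(np.load("t1.npz")); chk(f,(277,177),brownm,.009,.037,"brown",TAN)
E
python3 chk.py
```

```text
brown [577.3  28.5] 4.8 err x,y mm -0.8 -2.7 {'x': [np.float64(-0.7), np.float64(0.7), np.float64(-2.7)], 'cy': np.float64(-1.2), 'w': np.float32(51.8), 'r': np.float64(27.1), 'ang': [-1.2000000476837158, -3.0, 6.5]}
```

Scaled: 9.9 cm is 0.132, 9.3 cm is 0.124.

Emit:
servo_tool(moves="-0.0032 -0.0008 0.04 0 0 0 0.75; -0.0032 -0.0008 0.08 0 0 0 0.75; -0.0032 -0.0008 0.1067 0 0 0 0.75; -0.0032 -0.0008 0.124 0 0 0 0.75; -0.0032 -0.0008 0.132 0 0 0 0.75; -0.0032 -0.0008 0.132 0 0 0 0.75; -0.0032 -0.0008 0.132 0 0 0 0.3; -0.0032 -0.0008 0.132 0 0 0 0.3")

```text
time: 11.2
position: [0.5531, -0.4246, 0.0065]
tcp_rot: [0.129, 0.992, -0.0, 0.001]
force: [-0.8, 1.7, 2.6]
opening: 0.047
gripper_force: 42.7
```

Emit:
servo_tool(moves="0 0 0 0 0 0 0.3; 0 0 0 0 0 0 0.3; 0 0 0 0 0 0 0.3; 0 0 0 0 0 0 0.3; 0 0 0 0 0 0 0.3; 0 0 0 0 0 0 0.3; 0 0 0 0 0 0 0.3; 0 0 0 0 0 0 0.3")

```text
time: 12.2
position: [0.5531, -0.4246, 0.0065]
tcp_rot: [0.129, 0.992, -0.0, 0.001]
force: [0.9, 0.6, 5.9]
opening: 0.0471
gripper_force: 43.0
```

```bash
python3 plan.py 547.9 207.9 100 96.2
```

```text
at [ 553.1 -424.6    6.5] t 12.2 F [0.9 0.6 5.9] open 47.1
(547.9, 207.9, 100.0, 96.2) -> [16.67 61.   -9.42] [ -0.1   0.1 -21. ]
```

Scaled: 24 cm is 0.32, 18 cm is 0.24, -21 degrees is -0.35.

Emit:
servo_tool(moves="0 0 -0.04 0 0 0 0.3; 0 0 -0.0933 0 0 0 0.3; 0 0 -0.1333 0 0 0 0.3; 0 0 -0.14 0 0 0 0.3; 0.0533 0.08 -0.14 0 0 -0.0833 0.3; 0.08 0.16 -0.14 0 0 -0.1667 0.3; 0.1067 0.24 -0.14 0 0 -0.2667 0.3; 0.1333 0.32 -0.14 0 0 -0.35 0.3")

```text
time: 13.2
position: [0.5164, -0.1752, 0.1084]
tcp_rot: [-0.056, 0.998, 0.0, -0.001]
force: [1.2, 0.6, 0.2]
opening: 0.0474
gripper_force: 42.4
```

```bash
python3 plan.py 549.2 209 110 96.2
```

```text
at [ 516.4 -175.2  108.4] t 13.2 F [1.2 0.6 0.2] open 47.4
(549.2, 209.0, 110.0, 96.2) -> [-7.52 37.82 -0.14] [ 0.  -0.1  0.2]
```

Scaled: 37.8 cm is 0.504, -7.5 cm is -0.1, 0.2 degrees is 0.0033.

Emit:
servo_tool(moves="-0.1 0.504 0 0 0 0.0033 0.3; -0.1 0.504 0 0 0 0.0033 0.3; -0.1 0.504 0 0 0 0.0033 0.3; -0.1 0.504 0 0 0 0.0033 0.3; -0.1 0.504 0 0 0 0.0033 0.3; -0.1 0.504 0 0 0 0.0033 0.3; -0.1 0.504 0.0267 0 0 0.0033 0.3; -0.1 0.504 0.08 0 0 0.0033 0.3")

```text
time: 14.2
position: [0.5518, 0.2078, 0.0491]
tcp_rot: [-0.054, 0.999, 0.0, 0.001]
force: [-0.1, -0.1, -1.9]
opening: 0.0473
gripper_force: 42.3
```

Scaled: 1 cm is 0.0133.

Emit:
servo_tool(moves="0 0 0.0133 0 0 0 0.3; 0 0 0.0133 0 0 0 0.3; 0 0 0.0133 0 0 0 0.3; 0 0 0.0133 0 0 0 0.3; 0 0 0.0133 0 0 0 0.3; 0 0 0.0133 0 0 0 0.3; 0 0 0.0133 0 0 0 0.3; 0 0 0.0133 0 0 0 0.3")

```text
time: 15.2
position: [0.5517, 0.2061, 0.0402]
tcp_rot: [-0.052, 0.999, 0.0, 0.0]
force: [-0.1, 0.8, -0.2]
opening: 0.0472
gripper_force: 42.3
```

```bash
python3 plan.py 549.2 209 15.5 96.2
```

```text
at [551.7 206.1  40.2] t 15.2 F [-0.1  0.8 -0.2] open 47.2
(549.2, 209.0, 15.5, 96.2) -> [0.22 0.31 2.47] [ 0.   0.  -0.2]
```

Scaled: 2.47 cm is 0.0329, 0.31 cm is 0.0041, -0.2 degrees is -0.0033.

Emit:
servo_tool(moves="0.0029 0.0041 0.0067 0 0 -0.0033 0.3; 0.0029 0.0041 0.016 0 0 -0.0033 0.3; 0.0029 0.0041 0.024 0 0 -0.0033 0.3; 0.0029 0.0041 0.0293 0 0 -0.0033 0.3; 0.0029 0.0041 0.032 0 0 -0.0033 0.3; 0.0029 0.0041 0.0329 0 0 -0.0033 0.3; 0.0029 0.0041 0.0329 0 0 -0.0033 0.3; 0.0029 0.0041 0.0329 0 0 -0.0033 0.3")

```text
time: 16.2
position: [0.5494, 0.2089, 0.0157]
tcp_rot: [-0.054, 0.999, 0.0, 0.0]
force: [-0.7, 0.6, -0.8]
opening: 0.0473
gripper_force: 42.4
```

```bash
python3 plan.py 549.2 209 15.5 96.2
```

```text
at [549.4 208.9  15.7] t 16.2 F [-0.7  0.6 -0.8] open 47.3
(549.2, 209.0, 15.5, 96.2) -> [0.02 0.01 0.02] [ 0.  0. -0.]
```

Scaled: -11 cm is -0.1467, 0.02 cm is 0.0003.

Emit:
servo_tool(moves="0.0003 0 0.0013 0 0 0 0.3; 0.0003 0 0.0016 0 0 0 0.3; 0.0003 0 0.0016 0 0 0 0.72; 0.0003 0 0.0016 0 0 0 0.72; 0.0003 0 0.0016 0 0 0 0.72; 0 0 -0.04 0 0 0 0.72; 0 0 -0.1067 0 0 0 0.72; 0 0 -0.1467 0 0 0 0.72")

```text
time: 17.2
position: [0.5501, 0.2091, 0.1279]
tcp_rot: [-0.054, 0.999, 0.001, 0.001]
force: [0.1, 0.4, -0.4]
opening: 0.0616
gripper_force: 0.0
```

Scaled: -40 cm is -0.5333, 5 cm is 0.0667, 34 degrees is 0.5667.

Emit:
servo_tool(moves="0.0667 -0.5333 0 0 0 0.1667 0.8; 0.0667 -0.5333 0 0 0 0.3333 0.8; 0.0667 -0.5333 0 0 0 0.5 0.8; 0.0667 -0.5333 0 0 0 0.5667 0.8; 0.0667 -0.5333 0 0 0 0.5667 0.8; 0.0667 -0.5333 0 0 0 0.5667 0.8; 0.0667 -0.5333 0 0 0 0.5667 0.8; 0.0667 -0.5333 0 0 0 0.5667 0.8")

```text
time: 18.2
position: [0.5416, -0.1976, 0.1256]
tcp_rot: [0.243, 0.97, -0.001, 0.0]
force: [-0.1, 0.7, 0.4]
opening: 0.0682
gripper_force: 0.0
```

```bash
python3 plan.py 554 -164.5 60 62.5
python3 - <<'E'
from chk import *
f=grab_frame("top"); np.savez("t2.npz",**f); g=grab_frame("side"); np.savez("s2.npz",**g)
cv2.imwrite("pics/p2.png",np.vstack([cv2.resize(f["pixels"][160:220,180:310,::-1],(780,300)),cv2.resize(g["pixels"][130:210,290:450,::-1],(780,300))]))
chk(f,(277,177),brownm,.009,.037,"brown",TAN)
chk(f,(207,183),V(-1,68),.009,.037,"black",GREY)
E
```

```text
at [ 541.6 -197.6  125.6] t 18.2 F [-0.1  0.7  0.4] open 68.2
(554.0, -164.5, 60.0, 62.5) -> [0.48 3.51 6.55] [-0.1  0.  -0.6]
brown [577.3  28.5] 4.7 err x,y mm -0.8 -2.6 {'x': [np.float64(-0.6), np.float64(0.6), np.float64(-2.9)], 'cy': np.float64(-1.2), 'w': np.float32(52.0), 'r': np.float64(27.2), 'ang': [-1.5, -1.5, 5.900000095367432]}
black [558.8 209.5] 4.0 err x,y mm 0.4 -0.6 {'x': [np.float64(-1.9), np.float64(1.9), np.float64(1.0)], 'cy': np.float64(-0.3), 'w': np.float32(48.4), 'r': np.float64(25.4), 'ang': [-0.30000001192092896, 0.6000000238418579, 0.30000001192092896]}
```

View pics/p2.png

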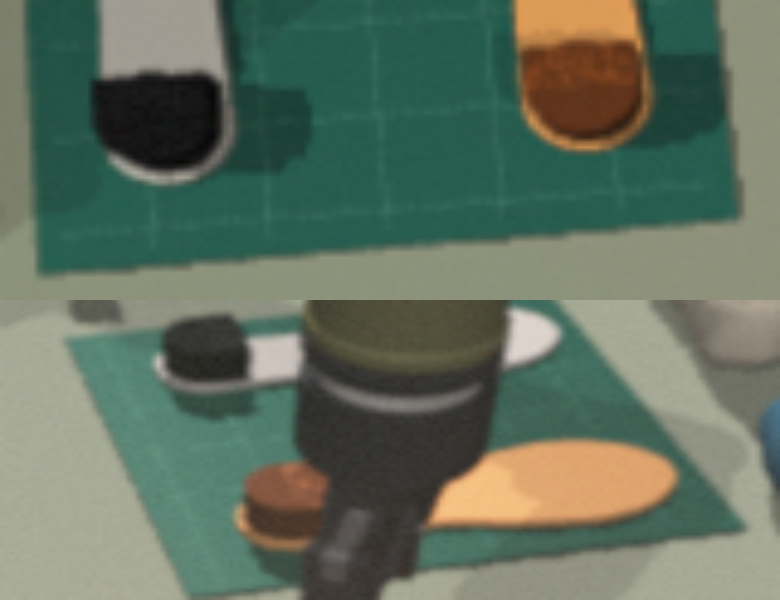

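Scaled: 9 cm is 0.12, 8 cm is 0.1067, -0.6 degrees is -0.01.

Emit:
servo_tool(moves="0.0064 0.0468 0.0267 0 0 -0.01 0.75; 0.0064 0.0468 0.0667 0 0 -0.01 0.75; 0.0064 0.0468 0.1067 0 0 -0.01 0.75; 0.0064 0.0468 0.12 0 0 -0.01 0.75; 0.0064 0.0468 0.12 0 0 -0.01 0.75; 0.0064 0.0468 0.12 0 0 -0.01 0.75; 0.0064 0.0468 0.12 0 0 -0.01 0.75; 0.0064 0.0468 0.12 0 0 -0.01 0.75")

```text
time: 19.3
position: [0.5552, -0.161, 0.0362]
tcp_rot: [0.235, 0.972, 0.0, 0.001]
force: [0.2, -0.3, 0.1]
opening: 0.0641
gripper_force: 0.0
```

```bash
python3 plan.py 554 -164.5 2 62.5
```

```text
at [ 555.2 -161.    36.2] t 19.3 F [ 0.2 -0.3  0.1] open 64.1
(554.0, -164.5, 2.0, 62.5) -> [-0.05 -0.37  3.42] [0.  0.1 0.3]
```

Scaled: 3.42 cm is 0.0456, -0.37 cm is -0.0049, 0.3 degrees is 0.005.

Emit:
servo_tool(moves="-0.0007 -0.0049 0.02 0 0 0.005 0.75; -0.0007 -0.0049 0.0347 0 0 0.005 0.75; -0.0007 -0.0049 0.0427 0 0 0.005 0.75; -0.0007 -0.0049 0.0456 0 0 0.005 0.75; -0.0007 -0.0049 0.0456 0 0 0.005 0.3; -0.0007 -0.0049 0.0456 0 0 0.005 0.3; -0.0007 -0.0049 0.0456 0 0 0.005 0.3; -0.0007 -0.0049 0.0456 0 0 0.005 0.3")

```text
time: 20.3
position: [0.5537, -0.1644, 0.0016]
tcp_rot: [0.238, 0.971, 0.0, 0.0]
force: [-0.3, 1.3, 0.6]
opening: 0.0465
gripper_force: 41.1
```

```bash
python3 plan.py 567.5 29.6 120 96.2;  python3 - <<'E'
from h import *
f=grab_frame("side"); cv2.imwrite("pics/g2.png",cv2.resize(f["pixels"][200:290,300:420,::-1],None,fx=5,fy=5))
E
```

```text
at [ 553.7 -164.4    1.6] t 20.3 F [-0.3  1.3  0.6] open 46.5
(567.5, 29.6, 120.0, 96.2) -> [  7.73  17.84 -11.84] [  0.    0.  -33.7]
```

View pics/g2.png

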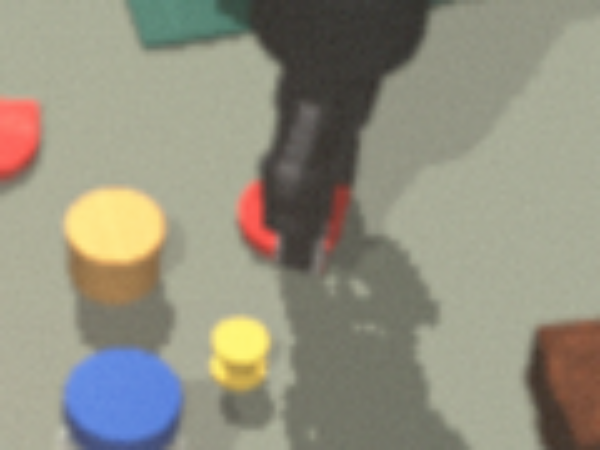

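Scaled: 17.8 cm is 0.2373, -12 cm is -0.16, -33.7 degrees is -0.5617.

Emit:
servo_tool(moves="0 0 -0.04 0 0 0 0.3; 0 0 -0.0933 0 0 0 0.3; 0 0 -0.1467 0 0 0 0.3; 0 0 -0.16 0 0 -0.05 0.3; 0.04 0.0667 -0.16 0 0 -0.1667 0.3; 0.0667 0.1333 -0.16 0 0 -0.3333 0.3; 0.1013 0.2373 -0.16 0 0 -0.4667 0.3; 0.1013 0.2373 -0.16 0 0 -0.5617 0.3")

```text
time: 21.35
position: [0.5682, 0.0344, 0.1211]
tcp_rot: [-0.059, 0.998, 0.001, -0.0]
force: [-0.2, -0.8, -0.3]
opening: 0.0463
gripper_force: 41.2
```

Scaled: 4 cm is 0.0533, 3 cm is 0.04.

Emit:
servo_tool(moves="0 0 0.0133 0 0 0 0.3; 0 0 0.04 0 0 0 0.3; 0 0 0.0533 0 0 0 0.3; 0 0 0.0533 0 0 0 0.3; 0 0 0.0533 0 0 0 0.3; 0 0 0.0533 0 0 0 0.3; 0 0 0.0533 0 0 0 0.3; 0 0 0.0533 0 0 0 0.3")

```text
time: 22.35
position: [0.5685, 0.0287, 0.0816]
tcp_rot: [-0.054, 0.999, 0.0, 0.0]
force: [-0.5, -0.1, 0.8]
opening: 0.0463
gripper_force: 41.2
```

```bash
python3 plan.py 566.2 29.5 45 96.2
python3 - <<'E'
from h import *
f=grab_frame("side"); cv2.imwrite("pics/g3.png",cv2.resize(f["pixels"][110:220,290:450,::-1],None,fx=5,fy=5))
E
```

```text
at [568.5  28.7  81.6] t 22.35 F [-0.5 -0.1  0.8] open 46.3
(566.2, 29.5, 45.0, 96.2) -> [0.22 0.11 3.66] [ 0.  0. -0.]
```

View pics/g3.png

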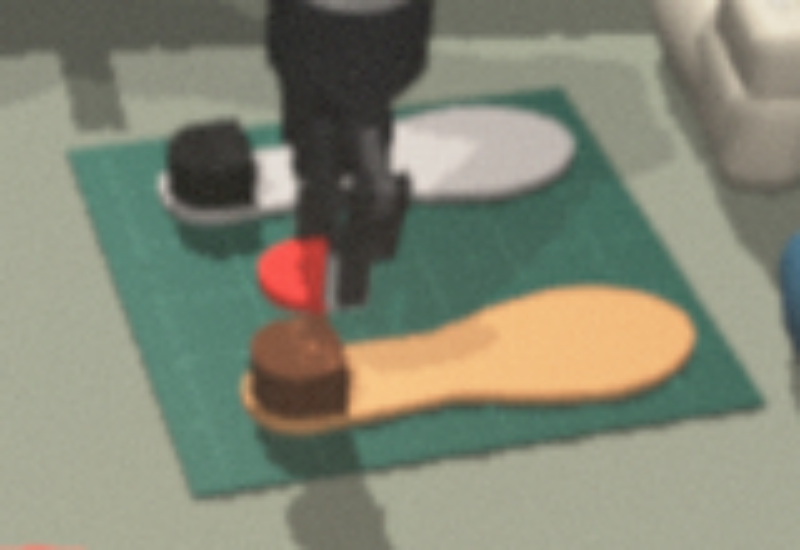

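Scaled: 4.25 cm is 0.0567, 0.22 cm is 0.0029.

Emit:
servo_tool(moves="0.0029 0.0015 0.02 0 0 0 0.3; 0.0029 0.0015 0.0373 0 0 0 0.3; 0.0029 0.0015 0.0467 0 0 0 0.3; 0.0029 0.0015 0.0533 0 0 0 0.3; 0.0029 0.0015 0.056 0 0 0 0.3; 0.0029 0.0015 0.0567 0 0 0 0.3; 0.0029 0.0015 0.0567 0 0 0 0.3; 0.0029 0.0015 0.0567 0 0 0 0.3")

```text
time: 23.4
position: [0.5662, 0.0295, 0.0391]
tcp_rot: [-0.054, 0.999, 0.0, 0.0]
force: [0.0, 1.1, -0.2]
opening: 0.0466
gripper_force: 41.2
```

```bash
python3 plan.py 566.2 29.5 38.5 96.2
```

```text
at [566.2  29.5  39.1] t 23.4 F [ 0.   1.1 -0.2] open 46.6
(566.2, 29.5, 38.5, 96.2) -> [0.   0.   0.06] [ 0.  0. -0.]
```

Scaled: -9 cm is -0.12, -8 cm is -0.1067.

Emit:
servo_tool(moves="0 0 0.0007 0 0 0 0.3; 0 0 0.0011 0 0 0 0.3; 0 0 0.0011 0 0 0 0.72; 0 0 0.0011 0 0 0 0.72; 0 0 0.0011 0 0 0 0.72; 0 0 -0.04 0 0 0 0.72; 0 0 -0.1067 0 0 0 0.72; 0 0 -0.12 0 0 0 0.72")

```text
time: 24.4
position: [0.5684, 0.0295, 0.1324]
tcp_rot: [-0.054, 0.999, 0.001, 0.003]
force: [-0.1, 0.3, -0.5]
opening: 0.0616
gripper_force: 0.0
```

```bash
python3 plan.py 433.5 -424 125 82.5
```

```text
at [568.4  29.5 132.4] t 24.4 F [-0.1  0.3 -0.5] open 61.6
(433.5, -424.0, 125.0, 82.5) -> [ 18.29 -43.63   0.59] [ 0.1  0.4 13.7]
```

Scaled: -43.6 cm is -0.5813, 18.3 cm is 0.244, 13.7 degrees is 0.2283.

Emit:
servo_tool(moves="0.244 -0.5813 0 0 0 0.1167 0.75; 0.244 -0.5813 0 0 0 0.2283 0.75; 0.244 -0.5813 0 0 0 0.2283 0.75; 0.244 -0.5813 0 0 0 0.2283 0.75; 0.244 -0.5813 0 0 0 0.2283 0.75; 0.244 -0.5813 0 0 0 0.2283 0.75; 0.244 -0.5813 0 0 0 0.2283 0.75; 0.244 -0.5813 0 0 0 0.2283 0.75")

```text
time: 25.4
position: [0.4284, -0.4271, 0.1282]
tcp_rot: [0.068, 0.998, -0.001, -0.001]
force: [1.3, 0.3, 0.9]
opening: 0.0638
gripper_force: 0.0
```

```bash
python3 plan.py 433.5 -424 50 82.5
python3 - <<'E'
from chk import *
f=grab_frame("top"); np.savez("t3.npz",**f)
cv2.imwrite("pics/p3.png",cv2.resize(f["pixels"][140:220,180:310,::-1],None,fx=6,fy=6))
chk(f,(275,175),red,.037,.045,"red",TAN)
E
```

```text
at [ 428.4 -427.1  128.2] t 25.4 F [1.3 0.3 0.9] open 63.8
(433.5, -424.0, 50.0, 82.5) -> [-0.48  0.39  7.82] [-0.1 -0.1 -0.3]
red [577.6  29.2] 4.4 err x,y mm -0.4 -1.9 {'x': [np.float64(1.6), np.float64(-1.6), np.float64(-1.7)], 'cy': np.float64(0.5), 'w': np.float32(48.8), 'r': np.float64(24.4), 'ang': [-0.0, -0.699999988079071, 0.800000011920929]}
```

View pics/p3.png

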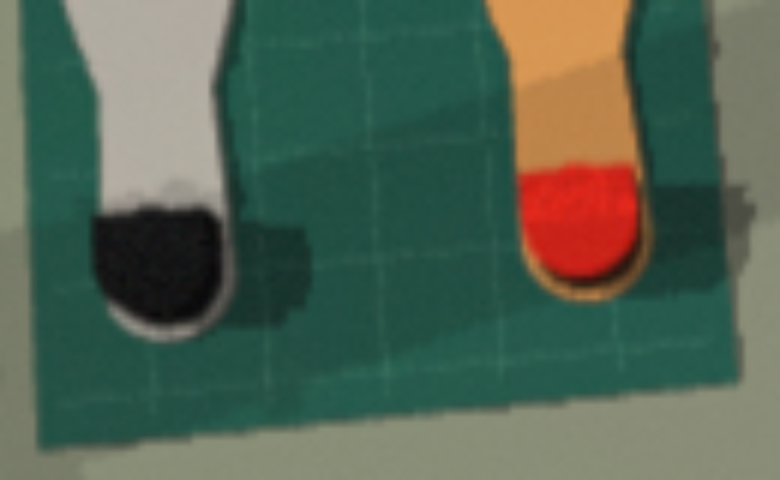

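Scaled: 9 cm is 0.12, 7.8 cm is 0.104, -0.3 degrees is -0.005.

Emit:
servo_tool(moves="-0.0064 0.0052 0.0533 0 0 -0.005 0.75; -0.0064 0.0052 0.104 0 0 -0.005 0.75; -0.0064 0.0052 0.12 0 0 -0.005 0.75; -0.0064 0.0052 0.12 0 0 -0.005 0.75; -0.0064 0.0052 0.12 0 0 -0.005 0.75; -0.0064 0.0052 0.12 0 0 -0.005 0.75; -0.0064 0.0052 0.12 0 0 -0.005 0.75; -0.0064 0.0052 0.12 0 0 -0.005 0.75")

```text
time: 26.45
position: [0.4365, -0.4206, 0.0392]
tcp_rot: [0.063, 0.998, -0.0, 0.0]
force: [-0.3, -0.0, 0.0]
opening: 0.0642
gripper_force: 0.0
```

```bash
python3 plan.py 433.5 -424 1.8 82.5
```

```text
at [ 436.5 -420.6   39.2] t 26.45 F [-0.3 -0.   0. ] open 64.2
(433.5, -424.0, 1.8, 82.5) -> [ 0.26 -0.38  3.74] [-0.   0.   0.3]
```

Scaled: 3.74 cm is 0.0499, -0.38 cm is -0.0051, 0.3 degrees is 0.005.

Emit:
servo_tool(moves="0.0035 -0.0051 0.02 0 0 0.005 0.75; 0.0035 -0.0051 0.0373 0 0 0.005 0.75; 0.0035 -0.0051 0.0467 0 0 0.005 0.75; 0.0035 -0.0051 0.0499 0 0 0.005 0.75; 0.0035 -0.0051 0.0499 0 0 0.005 0.3; 0.0035 -0.0051 0.0499 0 0 0.005 0.3; 0.0035 -0.0051 0.0499 0 0 0.005 0.3; 0.0035 -0.0051 0.0499 0 0 0.005 0.3")

```text
time: 27.45
position: [0.4335, -0.4241, 0.0017]
tcp_rot: [0.066, 0.998, -0.0, 0.0]
force: [0.5, 0.8, 1.1]
opening: 0.0466
gripper_force: 41.1
```

```bash
python3 plan.py 549.4 209 125 96.2
```

```text
at [ 433.5 -424.1    1.7] t 27.45 F [0.5 0.8 1.1] open 46.6
(549.4, 209.0, 125.0, 96.2) -> [ -3.22  64.28 -12.34] [ -0.    0.  -13.7]
```

Scaled: 30 cm is 0.4, 24 cm is 0.32, -13.7 degrees is -0.2283.

Emit:
servo_tool(moves="0 0 -0.04 0 0 0 0.3; 0 0 -0.1067 0 0 0 0.3; 0 0 -0.16 0 0 0 0.3; -0.0133 0.08 -0.164 0 0 -0.0833 0.3; -0.0267 0.16 -0.164 0 0 -0.1667 0.3; -0.0453 0.24 -0.164 0 0 -0.2283 0.3; -0.0453 0.32 -0.164 0 0 -0.2283 0.3; -0.0453 0.4 -0.164 0 0 -0.2283 0.3")

```text
time: 28.45
position: [0.5063, -0.129, 0.1245]
tcp_rot: [-0.054, 0.999, 0.0, 0.0]
force: [0.7, 0.1, -0.4]
opening: 0.0465
gripper_force: 41.2
```

```bash
python3 plan.py 547.5 208.7 125 96.2
```

```text
at [ 506.3 -129.   124.5] t 28.45 F [ 0.7  0.1 -0.4] open 46.5
(547.5, 208.7, 125.0, 96.2) -> [-7.74 33.12 -0.04] [ 0.  0. -0.]
```

Scaled: 33.1 cm is 0.4413, -7.7 cm is -0.1027.

Emit:
servo_tool(moves="-0.1027 0.4413 0 0 0 0 0.3; -0.1027 0.4413 0 0 0 0 0.3; -0.1027 0.4413 0 0 0 0 0.3; -0.1027 0.4413 0 0 0 0 0.3; -0.1027 0.4413 0 0 0 0 0.3; -0.1027 0.4413 0 0 0 0 0.3; -0.1027 0.4413 0.04 0 0 0 0.3; -0.1027 0.4413 0.08 0 0 0 0.3")

```text
time: 29.45
position: [0.5472, 0.2071, 0.0639]
tcp_rot: [-0.055, 0.999, 0.0, 0.0]
force: [0.0, 0.7, -0.9]
opening: 0.0459
gripper_force: 41.2
```

Emit:
servo_tool(moves="0 0 0.0067 0 0 0 0.3; 0 0 0.0067 0 0 0 0.3; 0 0 0.0067 0 0 0 0.3; 0 0 0.0067 0 0 0 0.3; 0 0 0.0067 0 0 0 0.3; 0 0 0.0067 0 0 0 0.3; 0 0 0.0067 0 0 0 0.3; 0 0 0.0067 0 0 0 0.3")

```text
time: 30.45
position: [0.5471, 0.2064, 0.0594]
tcp_rot: [-0.054, 0.999, 0.0, 0.0]
force: [-0.4, -1.1, -1.6]
opening: 0.0459
gripper_force: 41.2
```

```bash
python3 plan.py 547.5 208.7 39.2 96.2
```

```text
at [547.1 206.4  59.4] t 30.45 F [-0.4 -1.1 -1.6] open 45.9
(547.5, 208.7, 39.2, 96.2) -> [-0.06  0.22  2.02] [ 0.  0. -0.]
```

Scaled: 2.02 cm is 0.0269, 0.22 cm is 0.0029.

Emit:
servo_tool(moves="-0.0008 0.0029 0.0067 0 0 0 0.3; -0.0008 0.0029 0.016 0 0 0 0.3; -0.0008 0.0029 0.0227 0 0 0 0.3; -0.0008 0.0029 0.0267 0 0 0 0.3; -0.0008 0.0029 0.0269 0 0 0 0.3; -0.0008 0.0029 0.0269 0 0 0 0.3; -0.0008 0.0029 0.0269 0 0 0 0.3; -0.0008 0.0029 0.0269 0 0 0 0.3")

```text
time: 31.45
position: [0.5475, 0.2087, 0.0394]
tcp_rot: [-0.054, 0.999, 0.0, 0.0]
force: [0.0, 0.2, 0.2]
opening: 0.0464
gripper_force: 41.2
```

```bash
python3 plan.py 547.5 208.7 38.4 96.2
```

```text
at [547.5 208.7  39.4] t 31.45 F [0.  0.2 0.2] open 46.4
(547.5, 208.7, 38.4, 96.2) -> [-0.  -0.   0.1] [ 0.  0. -0.]
```

Scaled: -9 cm is -0.12, -8 cm is -0.1067.

Emit:
servo_tool(moves="0 0 0.0008 0 0 0 0.3; 0 0 0.0013 0 0 0 0.3; 0 0 0.0013 0 0 0 0.72; 0 0 0.0013 0 0 0 0.72; 0 0 0.0013 0 0 0 0.72; 0 0 -0.04 0 0 0 0.72; 0 0 -0.1067 0 0 0 0.72; 0 0 -0.12 0 0 0 0.72")

```text
time: 32.45
position: [0.5497, 0.2094, 0.133]
tcp_rot: [-0.054, 0.999, 0.001, 0.003]
force: [0.9, -0.1, -0.2]
opening: 0.0617
gripper_force: 0.0
```

Scaled: -38 cm is -0.5067, 12 cm is 0.16.

Emit:
servo_tool(moves="0.16 -0.5067 0 0 0 0 0.72; 0.16 -0.5067 0 0 0 0 0.72; 0.16 -0.5067 0 0 0 0 0.72; 0.16 -0.5067 0 0 0 0 0.72; 0.16 -0.5067 0 0 0 0 0.72; 0.16 -0.5067 0 0 0 0 0.72; 0.16 -0.5067 0 0 0 0 0.72; 0.16 -0.5067 0 0 0 0 0.72")

```text
time: 33.45
position: [0.468, -0.184, 0.1287]
tcp_rot: [-0.052, 0.999, -0.0, -0.0]
force: [0.5, 0.5, 0.5]
opening: 0.0618
gripper_force: 0.0
```

```bash
python3 plan.py 459 -178 50 96.2
python3 - <<'E'
from chk import *
f=grab_frame("top"); np.savez("t4.npz",**f)
cv2.imwrite("pics/p4.png",cv2.resize(f["pixels"][140:220,180:310,::-1],None,fx=6,fy=6))
chk(f,(275,175),red,.037,.045,"red",TAN)
chk(f,(206,182),V(180,300),.037,.045,"white",GREY)
E
```

```text
at [ 468.  -184.   128.7] t 33.45 F [0.5 0.5 0.5] open 61.8
(459.0, -178.0, 50.0, 96.2) -> [0.82 0.69 7.88] [-0.  -0.  -0.3]
red [577.9  29.4] 5.4 err x,y mm -0.1 -1.8 {'x': [np.float64(2.0), np.float64(-2.0), np.float64(-2.4)], 'cy': np.float64(0.8), 'w': np.float32(49.6), 'r': np.float64(24.7), 'ang': [1.100000023841858, -2.0, -1.399999976158142]}
white [558.5 209.7] 3.9 err x,y mm 0.1 -0.3 {'x': [np.float64(1.1), np.float64(-1.1), np.float64(1.8)], 'cy': np.float64(0.6), 'w': np.float32(43.9), 'r': np.float64(21.7), 'ang': [0.800000011920929, -1.7000000476837158, -0.699999988079071]}
```

View pics/p4.png

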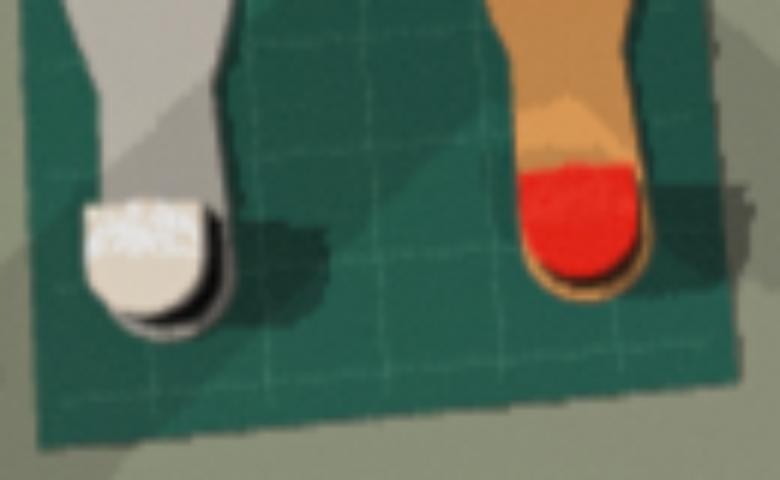

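Scaled: 8 cm is 0.1067, 6 cm is 0.08.

Emit:
servo_tool(moves="0.0109 0.0092 0.04 0 0 0 0.75; 0.0109 0.0092 0.08 0 0 0 0.75; 0.0109 0.0092 0.1067 0 0 0 0.75; 0.0109 0.0092 0.1067 0 0 0 0.75; 0.0109 0.0092 0.1067 0 0 0 0.75; 0.0109 0.0092 0.1067 0 0 0 0.75; 0.0109 0.0092 0.1067 0 0 0 0.75; 0.0109 0.0092 0.1067 0 0 0 0.75")

```text
time: 34.5
position: [0.4604, -0.1761, 0.0496]
tcp_rot: [-0.054, 0.999, 0.0, 0.0]
force: [0.3, -0.0, 0.2]
opening: 0.0641
gripper_force: 0.0
```

```bash
python3 plan.py 459 -177.7 8 96.2
```

```text
at [ 460.4 -176.1   49.6] t 34.5 F [ 0.3 -0.   0.2] open 64.1
(459.0, -177.7, 8.0, 96.2) -> [ 0.16 -0.14  4.16] [ 0.  0. -0.]
```

Emit:
servo_tool(moves="0.0021 -0.0019 0.02 0 0 0 0.75; 0.0021 -0.0019 0.04 0 0 0 0.75; 0.0021 -0.0019 0.0533 0 0 0 0.75; 0.0021 -0.0019 0.0555 0 0 0 0.75; 0.0021 -0.0019 0.0555 0 0 0 0.3; 0.0021 -0.0019 0.0555 0 0 0 0.3; 0.0021 -0.0019 0.0555 0 0 0 0.3; 0.0021 -0.0019 0.0555 0 0 0 0.3")

```text
time: 35.5
position: [0.4592, -0.1778, 0.008]
tcp_rot: [-0.054, 0.999, -0.0, 0.001]
force: [0.2, 0.5, 0.4]
opening: 0.0425
gripper_force: 40.6
```

Scaled: 23 cm is 0.3067, 17 cm is 0.2267.

Emit:
servo_tool(moves="0 0 0 0 0 0 0.3; 0 0 -0.04 0 0 0 0.3; 0 0 -0.1067 0 0 0 0.3; 0 0 -0.16 0 0 0 0.3; -0.0267 0.0667 -0.16 0 0 0 0.3; -0.0533 0.1467 -0.16 0 0 0 0.3; -0.08 0.2267 -0.16 0 0 0 0.3; -0.1067 0.3067 -0.16 0 0 0 0.3")

```text
time: 36.5
position: [0.5127, 0.0594, 0.1274]
tcp_rot: [-0.054, 0.999, 0.0, -0.0]
force: [0.3, -0.9, -0.4]
opening: 0.0424
gripper_force: 41.2
```

```bash
python3 plan.py 545 117.8 125 96.2
```

```text
at [512.7  59.4 127.4] t 36.5 F [ 0.3 -0.9 -0.4] open 42.4
(545.0, 117.8, 125.0, 96.2) -> [-3.84  5.45  0.24] [ 0. -0. -0.]
```

Scaled: 8 cm is 0.1067, 5.45 cm is 0.0727.

Emit:
servo_tool(moves="-0.0512 0.0727 0 0 0 0 0.3; -0.0512 0.0727 0 0 0 0 0.3; -0.0512 0.0727 0 0 0 0 0.3; -0.0512 0.0727 0.0267 0 0 0 0.3; -0.0512 0.0727 0.0667 0 0 0 0.3; -0.0512 0.0727 0.1067 0 0 0 0.3; -0.0512 0.0727 0.1067 0 0 0 0.3; -0.0512 0.0727 0.1067 0 0 0 0.3")

```text
time: 37.5
position: [0.5459, 0.1147, 0.0488]
tcp_rot: [-0.053, 0.999, 0.0, 0.001]
force: [0.2, -0.6, -1.3]
opening: 0.0425
gripper_force: 41.2
```

```bash
python3 plan.py 545 117.8 11.5 96.2
```

```text
at [545.9 114.7  48.8] t 37.5 F [ 0.2 -0.6 -1.3] open 42.5
(545.0, 117.8, 11.5, 96.2) -> [0.06 0.31 3.73] [ 0.   0.1 -0.1]
```

Scaled: 3.75 cm is 0.05, 0.31 cm is 0.0041.

Emit:
servo_tool(moves="0.0008 0.0041 0.0133 0 0 0 0.3; 0.0008 0.0041 0.0267 0 0 0 0.3; 0.0008 0.0041 0.04 0 0 0 0.3; 0.0008 0.0041 0.0467 0 0 0 0.3; 0.0008 0.0041 0.0493 0 0 0 0.3; 0.0008 0.0041 0.05 0 0 0 0.3; 0.0008 0.0041 0.05 0 0 0 0.3; 0.0008 0.0041 0.05 0 0 0 0.3")

```text
time: 38.5
position: [0.5439, 0.1186, 0.0109]
tcp_rot: [-0.054, 0.999, 0.0, -0.001]
force: [-5.0, -1.7, 6.5]
opening: 0.042
gripper_force: 41.8
```

```bash
python3 plan.py 545 117.8 11 96.2
```

```text
at [543.9 118.6  10.9] t 38.5 F [-5.  -1.7  6.5] open 42.0
(545.0, 117.8, 11.0, 96.2) -> [-0.1  -0.09 -0.01] [ 0.  -0.1 -0. ]
```

Scaled: -15 cm is -0.2, -13 cm is -0.1733.

Emit:
servo_tool(moves="0 0 0 0 0 0 0.66; 0 0 0 0 0 0 0.66; 0 0 0 0 0 0 0.66; 0 0 0 0 0 0 0.66; 0 0 -0.0533 0 0 0 0.66; 0 0 -0.12 0 0 0 0.66; 0 0 -0.1733 0 0 0 0.66; 0 0 -0.2 0 0 0 0.66")

```text
time: 39.5
position: [0.5456, 0.119, 0.1629]
tcp_rot: [-0.054, 0.999, 0.001, 0.002]
force: [-0.1, 0.1, -0.9]
opening: 0.0565
gripper_force: 0.0
```

Emit:
servo_tool(moves="0 -0.08 0 0 0 0 0.66; 0 -0.32 0 0 0 0 0.66; 0 -0.32 0 0 0 0 0.66; 0 -0.32 0 0 0 0 0.66; 0 -0.32 0 0 0 0 0.66; 0 -0.32 0 0 0 0 0.66; 0 -0.32 0 0 0 0 0.66; 0 -0.32 0 0 0 0 0.66")

```text
time: 40.5
position: [0.5704, -0.1182, 0.16]
tcp_rot: [-0.055, 0.998, 0.0, 0.0]
force: [-0.1, 0.2, 1.0]
opening: 0.0564
gripper_force: 0.0
```

Run:
```python
from chk import *
f=grab_frame("top"); g=grab_frame("side")
cv2.imwrite("pics/p5.png",np.vstack([cv2.resize(f["pixels"][150:220,180:310,::-1],(600,300)),cv2.resize(g["pixels"][120:210,290:470,::-1],(600,300))]))
chk(f,(275,175),red,.037,.045,"red",TAN)
chk(f,(206,182),V(180,300),.037,.045,"white",GREY)
yel=lambda b,h:(h[...,1]>120)&(b[...,2]>b[...,1]+15)
u=pix(f,[.544,.118,.033])[0]; print("tin",[np.round(1e3*a,1) for a in fitcirc(outline(f,contour(f,u,yel,20),.003,.033))])
u=pix(g,[.544,.118,.033])[0]; print("tin side",[np.round(1e3*a,1) for a in fitcirc(outline(g,contour(g,u,yel,20),.003,.033))])
```

```text
red [573.5  38.5] 5.3 err x,y mm -3.5 7.7 {'x': [np.float64(5.2), np.float64(-5.2), np.float64(5.2)], 'cy': np.float64(4.4), 'w': np.float32(30.6), 'r': np.float64(11.4), 'ang': [8.699999809265137, -1.7999999523162842, -24.299999237060547]}
white [558.9 208.7] 3.0 err x,y mm 0.4 -1.4 {'x': [np.float64(1.6), np.float64(-1.6), np.float64(0.1)], 'cy': np.float64(1.2), 'w': np.float32(44.8), 'r': np.float64(22.5), 'ang': [2.700000047683716, -6.900000095367432, -1.2999999523162842]}
tin [array([544.9, 119. ]), np.float64(20.8)]
tin side [array([556.3,  98.1]), np.float64(36.7)]
```

View pics/p5.png

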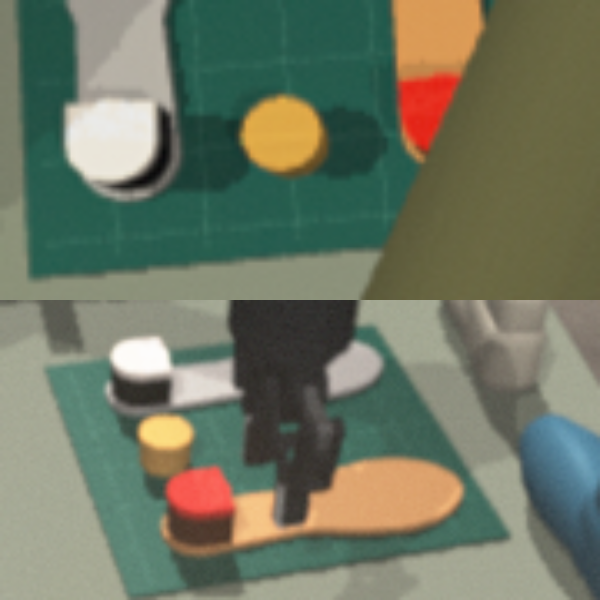

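The tin stands between the two heels at about (280,133) in the picture. Both stacks look upright and aligned in the side view. In the top view the arm hides part of the red piece, and the arm is clear of everything.

```bash
python3 -c "
from plant import manip
print(manip.hand_in())"
```

```text
the job is handed in; nothing more can be done
None
```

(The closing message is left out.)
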